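# Put the two-hole drilling template away on its post stand

### The job

Tidy the bench: take the drilling template that has two large holes and hang it on the stand with the two upright posts, one post through each hole. Lower it by its grip until it lies flat on the wooden foot, and only then let go of it. Leave the similar template with a single large hole where it lies.

Things in the scene. Friction and masses are not known exactly. Their poses are not given: they have to be found in the camera images.
- template: Template to put away: aluminium plate 180 (its x) x 80 (y) x 8 mm, flat on the bench, about 0.3 kg. Two 32 mm through holes on its long centre line at x = -55 and +55 mm. Between them, in the middle, an upright black grip: 50 mm along x, 18 mm across y, from 8 to 48 mm above the underside. Origin: centre of the underside, z up. Symmetric: either way round is right.
- other_template: A similar aluminium plate, 180 x 80 x 8 mm with the same black grip, but with only one 32 mm hole, at x = +55 mm; its other end is solid. Origin: centre of its underside, x along its length, z up. It stays where it lies.
- stand_seat (a point): Stand, fixed: wooden foot 190 (x) x 90 (y) x 18 mm high; two upright 14 mm steel posts with tapered tips, 45 mm tall above the foot, at x = -55 and +55 mm. This point: middle of the foot's top face, x along the line of posts, z up. Template home: its origin at this point, its x along this x (either way round); the holes leave about 9 mm of play.
Things that resemble listed ones, but are neither listed nor needed, are in the scene too. What is shaped like the template but green or purple is not meant.

How it is judged:
By the outcome, as a careful person would: the job done as asked, in the order asked, and still so for the second after the job is handed in, with the robot touching nothing.
It also fails if it takes over 51 s, if anything falls off the work surface, if the arm or the gripper's body presses on something with over 40 N, if the wrist force passes 120 N, or if a joint passes its speed limit or range.

### The arm

A 7-joint arm with a two-finger parallel gripper is mounted at the origin on the work surface. World frame = base frame: x ahead of the robot, y to its left, z up, the work surface at z = 0. Lengths are in m, angles in rad, forces in N, time in s.
With the tool pointing down it reaches from about 0.4 to 0.85 m from the base axis. Payload 4.5 kg.
Tool frame: the origin (TCP) lies on the centre line of the jaws, within the pads' length; the fingertips stand 11 mm ahead of it and the grasp point (between the pads) lies 8 mm behind it; z points along the fingers, y is the line along which they close (so a half turn about z gives the same grasp; the last joint's range is limited). The gripper opens to 85 mm and grips with 20 to 120 N. Pads are 22 mm wide; open, the fingers measure 114 mm over their backs; the gripper's body (76 mm by 85 mm) begins 54 mm behind the grasp point. The pads swing forward as they close: fully open they stand 13 mm farther back than shut.
Start: joints at [1.319, 0.689, -0.195, 1.565, 0.157, 0.902, -0.215], TCP at [0.176, -0.6, 0.211] pointing down, gripper open.
Joint ranges: [-3.01, 3.01], [-0.46, 2.08], [-1.47, 1.51], [0.13, 2.56], [-1, 4.14], [0.04, 2.09], [-2.66, 2.66]. Speed limits (rad/s): [2.57, 2.57, 3.14, 3.14, 3.14, 3.14, 3.14].

### API

Orientations are given as a rotation vector (axis times angle).
In Python, from bench import arm gives the robot as it stands.
- The arm moves only by the tool step_arm, never from a script. Its argument "steps" is text: rows parted by semicolons, each of 7 numbers parted by spaces: the opening, from 0 (shut) to 1 (fully open), then the shift along the tool's x, y, z in units of 0.025 m (1.0 is 0.025 m), then the turn, a rotation vector about the tool's x, y, z in units of 0.12 rad (1.0 is 0.12 rad). A call has 1 to 12 rows; each row shifts and turns the commanded pose from where the row before left it, along the tool's axes as they then stand; what a row does not reach is not made up. A row lasts 1/12 s, in which the tool goes at most 41.7 mm and 7.16 degrees, less where a joint would pass 70% of its speed; a pose out of reach is approached as far as the arm can. A call with a number of a shift or a turn outside -1 to 1 is refused whole. A call with a gripper value outside its range is refused whole. The fingers move at their own pace and stop on an object; "grip_force" is the grip in N (left out, the last holds). Time passes only in rows, so rows that do not move let the fingers close. It gives the time, the measured TCP pose, the force, the opening and the grip force at its end, in the units of the state.
- arm.read_state(): the state, without advancing time (a new reading comes with each control period).
- arm.capture(name): name is "scene" or "top" or "wrist"; returns a dict with "frame" (420x560x3 uint8, red, green, blue), "depth" (420x560 float32, m along the optical axis (not along the pixel's ray), 0 where there is no reading), "intrinsics" (3x3 intrinsics, pixels), "xyz" and "rotation" of the camera in the world. Camera axes: x right, y down, z forward; pixel columns grow to the right and rows downward; lengths in m; the calibration is good to about 2 mm. A picture is of the moment at which its call begins.
- arm.hand_in(): hands the job in; it is judged then, once.
The state is a dict: "t": time; "qpos": joint angles; "qd": joint speeds; "effort": joint torques, N m; "ee_pos": TCP position; "ee_rot": TCP orientation; "ft_force": force on the tool from outside, world axes, zero at the start; "moment": the same for the moment, N m; "width": finger opening in m; "grip_force": force on a finger pad.
Only numpy, scipy, OpenCV 4.12 (cv2) and the standard library are available. Lean on these libraries where they do the work, as an engineer would, in place of code of your own. Each camera call takes 0.05 s, during which the arm holds its last target. There are 200 camera calls.

## Working session

There is one attempt and no reset: what is moved stays moved. The work goes in short steps, Python scripts to look and compute and a tool call to move; the robot and the scene stay as the last step left them, time stands still between calls to the robot, and variables do not carry over. Pictures are saved under pics/ and viewed, at most 10 in all, crops included, and the job is handed in when it is done.

Besides the shell and the picture viewer there is one more tool, called after ">>>" as name(argument=value, ...) on one line, values as JSON. step_arm: Moves the arm, as the interface text tells. Its arguments: {"type":"object","properties":{"steps":{"type":"string"},"grip_force":{"type":"number"}},"required":["steps"]}

```bash
mkdir -p pics; python3 - <<'E'
from bench import arm
import cv2,numpy as np,pickle
d={n:arm.capture(n) for n in("scene","top")}
pickle.dump(d,open('c0.pkl','wb'))
for n in d: 
    print(n,d[n]['xyz'],d[n]['rotation'],d[n]['intrinsics'])
    cv2.imwrite(f'pics/{n}0.png',cv2.cvtColor(d[n]['frame'],cv2.COLOR_RGB2BGR))
s=arm.read_state();print(s['t'],s['ee_pos'],s['ee_rot'],s['width'])
E
```

```text
scene [ 1.20152312 -0.32300316  0.85714474] [-1.98574071 -1.31647804  0.57927745] [[452.14198532   0.         278.52209122]
 [  0.         452.14198532 204.67946648]
 [  0.           0.           1.        ]]
top [0.23326117 0.02024652 1.20590038] [-2.10717341  2.15474399 -0.14878526] [[531.58716253   0.         275.34493074]
 [  0.         531.58716253 207.54824609]
 [  0.           0.           1.        ]]
0.1 [ 0.17598109 -0.59905285  0.21053634] [-3.10787866e+00 -4.47399818e-01  6.05399777e-04] 0.08526378069854681
```

View pics/top0.png

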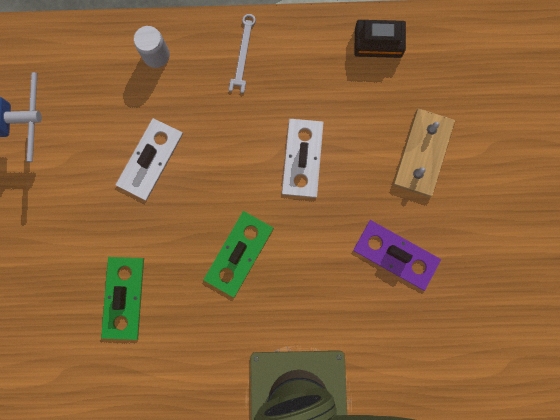

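View pics/scene0.png

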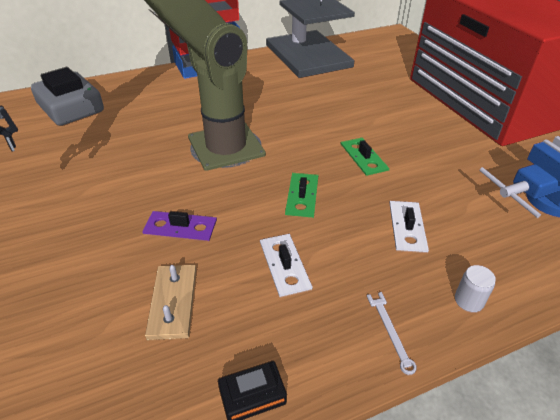

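The top view shows two aluminium templates. The one at (303,158) has holes at (305,134) and (300,181). The one at (149,160) has a single hole at (160,137) and looks solid at its other end. The stand is at (424,153). I'll confirm this in a crop and measure.

```bash
cat > h.py <<'E'
import numpy as np,cv2
def ray(d,uv,z):
    R=cv2.Rodrigues(np.array(d['rotation'],float))[0];K=d['intrinsics']
    uv=np.atleast_2d(uv).astype(float)
    r=np.c_[(uv-[K[0,2],K[1,2]])/[K[0,0],K[1,1]],np.ones(len(uv))]@R.T
    return d['xyz']+r*((z-d['xyz'][2])/r[:,2])[:,None]
def cloud(d):
    R=cv2.Rodrigues(np.array(d['rotation'],float))[0];K=d['intrinsics'];D=d['depth']
    v,u=np.indices(D.shape)
    P=np.stack([(u-K[0,2])/K[0,0]*D,(v-K[1,2])/K[1,1]*D,D],-1)@R.T+d['xyz']
    P[D==0]=np.nan
    return P
def rect(P):
    (c,(w,h),a)=cv2.minAreaRect(np.float32(P[:,:2]*1000))
    if w<h: w,h,a=h,w,a+90
    return np.round(c,1),round(w),round(h),round((a+90)%180-90,1)
E
python3 - <<'E'
import pickle,cv2,numpy as np
from h import *
d=pickle.load(open('c0.pkl','rb'));t=d['top'];f=t['frame'];hsv=cv2.cvtColor(f,cv2.COLOR_RGB2HSV)
big=np.hstack([cv2.resize(f[105:215,a:a+90],None,fx=4,fy=4,interpolation=cv2.INTER_CUBIC) for a in(105,258)])
cv2.imwrite('pics/crop.png',cv2.cvtColor(big,cv2.COLOR_RGB2BGR))
m=((hsv[...,1]<50)&(hsv[...,2]>120)).astype(np.uint8)
def holes(m,z,box):
    x0,y0,x1,y1=box;mm=np.zeros_like(m);mm[y0:y1,x0:x1]=m[y0:y1,x0:x1]
    cs,h=cv2.findContours(mm,cv2.RETR_CCOMP,cv2.CHAIN_APPROX_NONE)
    for c,k in zip(cs,h[0]):
        if cv2.contourArea(c)>60:
            P=ray(t,c[:,0],z);print('hole' if k[3]>=0 else 'outer',c[:,0].mean(0).round(),rect(P))
print('T');holes(m,.008,(270,105,335,210))
print('O');holes(m,.008,(105,105,195,210))
P=cloud(t)
sub=P[105:205,390:460].reshape(-1,3);z=sub[:,2]
k=(z>.012)&(z<.024);print('foot',k.sum(),rect(sub[k]),np.nanmedian(z[k]))
k=sub[z>.045]; print('posts',len(k));
if len(k)>5:
    _,l,c=cv2.kmeans(np.float32(k),2,None,(3,50,1e-5),5,cv2.KMEANS_PP_CENTERS);print(c.round(4))
sub=P[105:205,270:335].reshape(-1,3);k=sub[sub[:,2]>.04];print('grip',len(k),rect(k),np.nanmedian(k[:,2]))
E
```

```text
T
outer [302. 158.] (array([540.6, -25.3]), 181, 80, -6.8)
hole [300. 180.] (array([485.4, -18. ]), 35, 34, -45.8)
hole [303. 155.] (array([546.6, -26. ]), 65, 24, -6.6)
hole [304. 134.] (array([594.5, -31.5]), 34, 33, -45.7)
O
outer [149. 159.] (array([547.2, 331.8]), 180, 80, -28.0)
hole [147. 156.] (array([552.9, 337.1]), 59, 36, -27.9)
hole [160. 138.] (array([595. , 306.6]), 34, 33, 0.6)
foot 3045 (array([ 544.2, -304.4]), 191, 91, -20.0) 0.01851104110805024
posts 79
[[ 0.4916 -0.2844  0.0572]
 [ 0.594  -0.3214  0.057 ]]
grip 174 (array([540.6, -25.3]), 51, 18, -2.7) 0.04857020353769914
```

View pics/crop.png

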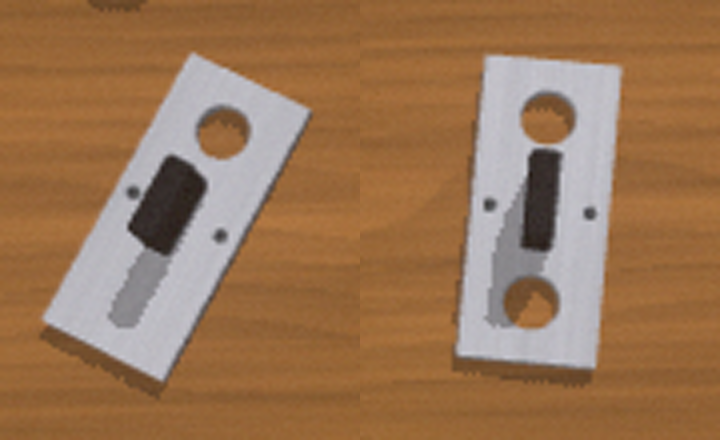

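The right-hand crop is the template: two holes, centre (0.5405, -0.025), axis about -7°. The left-hand one has one hole and stays. The stand is at (0.543, -0.303), axis -20°. I'll rotate first, then move over.

>>> step_arm(steps="1 0 0 0 0 0 0.85;1 0 0 0 0 0 0.85;1 0 0 0 0 0 0.85;1 0 0 0 0 0 0.85;1 0.45 -0.94 0 0 0 0;1 0.45 -0.94 0 0 0 0;1 0.45 -0.94 0 0 0 0;1 0.45 -0.94 0 0 0 0;1 0.45 -0.94 0 0 0 0;1 0.45 -0.94 0 0 0 0;1 0.45 -0.94 0 0 0 0;1 0.45 -0.94 0 0 0 0")

```text
t: 1.1
ee_pos: [0.2888, -0.4227, 0.2111]
ee_rot: [-3.135, 0.192, 0.001]
ft_force: [0.5, 0.2, -0.2]
width: 0.0857
grip_force: 0.0
```

>>> step_arm(steps="1 0.45 -0.94 0 0 0 0;1 0.45 -0.94 0 0 0 0;1 0.45 -0.94 0 0 0 0;1 0.45 -0.94 0 0 0 0;1 0.45 -0.94 0 0 0 0;1 0.45 -0.94 0 0 0 0;1 0.45 -0.94 0 0 0 0;1 0.45 -0.94 0 0 0 0;1 0.45 -0.94 0 0 0 0;1 0.45 -0.94 0 0 0 0;1 0.45 -0.94 0 0 0 0;1 0.45 -0.94 0 0 0 0")

```text
t: 2.1
ee_pos: [0.4571, -0.1593, 0.2111]
ee_rot: [-3.136, 0.192, 0.001]
ft_force: [-0.5, -0.2, -0.6]
width: 0.0851
grip_force: 0.0
```

```bash
cat >> h.py <<'E'
def go(s,target,heading):
    "tool-axis shift (units) and turn (units) to world target, heading deg of tool x"
    R=cv2.Rodrigues(np.array(s['ee_rot'],float))[0]
    Rd=np.array([[np.cos(np.radians(heading)),np.sin(np.radians(heading)),0],[np.sin(np.radians(heading)),-np.cos(np.radians(heading)),0],[0,0,-1.]])
    print('t',round(s['t'],2),'pos',np.round(s['ee_pos'],4),'hd',round(np.degrees(np.arctan2(R[1,0],R[0,0])),2),'zaxis',R[:,2].round(3),'w',round(s['width'],4),'F',np.round(s['ft_force'],1),'g',s['grip_force'])
    print('shift now',(R.T@(np.array(target)-s['ee_pos'])/.025).round(2),'after turn',(Rd.T@(np.array(target)-s['ee_pos'])/.025).round(2),'turn',(cv2.Rodrigues(R.T@Rd)[0].ravel()/.12).round(2))
E
python3 -c "
from h import *
from bench import arm
go(arm.read_state(),[.5405,-.0252,.15],-6.9)"
```

```text
t 2.1 pos [ 0.4571 -0.1593  0.2111] hd -6.99 zaxis [-0.001  0.    -1.   ] w 0.0851 F [-0.5 -0.2 -0.6] g 0.0
shift now [ 2.66 -5.73  2.44] after turn [ 2.67 -5.73  2.44] turn [-0.    0.01 -0.01]
```

>>> step_arm(steps="1 0.44 -0.95 0.4 0 0 0;1 0.44 -0.95 0.4 0 0 0;1 0.44 -0.95 0.4 0 0 0;1 0.44 -0.95 0.4 0 0 0;1 0.44 -0.95 0.4 0 0 0;1 0.2 -0.4 0.3 0 0 0;1 0 0 0 0 0 0;1 0 0 0 0 0 0;1 0 0 0 0 0 0")

```text
t: 2.85
ee_pos: [0.5311, -0.0424, 0.1541]
ee_rot: [3.134, -0.196, -0.001]
ft_force: [-0.5, -0.1, 0.1]
width: 0.0854
grip_force: 0.0
```

```bash
python3 - <<'E'
from h import *
from bench import arm
go(arm.read_state(),[.5405,-.0252,.03],-6.9)
w=arm.capture('wrist');cv2.imwrite('pics/w1.png',cv2.cvtColor(w['frame'],cv2.COLOR_RGB2BGR))
P=cloud(w).reshape(-1,3);k=(P[:,2]>.042)&(P[:,2]<.054)&(np.hypot(P[:,0]-.54,P[:,1]+.025)<.045);print(k.sum(),rect(P[k]))
k=(P[:,2]>.004)&(P[:,2]<.013)&(np.hypot(P[:,0]-.54,P[:,1]+.025)<.12);print(k.sum(),rect(P[k]))
E
```

```text
t 2.85 pos [ 0.5311 -0.0424  0.1541] hd -7.15 zaxis [-0.001 -0.002 -1.   ] w 0.0854 F [-0.5 -0.1  0.1] g 0.0
shift now [ 0.29 -0.74  4.96] after turn [ 0.29 -0.73  4.96] turn [ 0.01  0.01 -0.04]
1032 (array([538.8, -24.8]), 50, 18, -6.8)
10489 (array([538.5, -24.8]), 180, 80, -6.8)
```

View pics/w1.png

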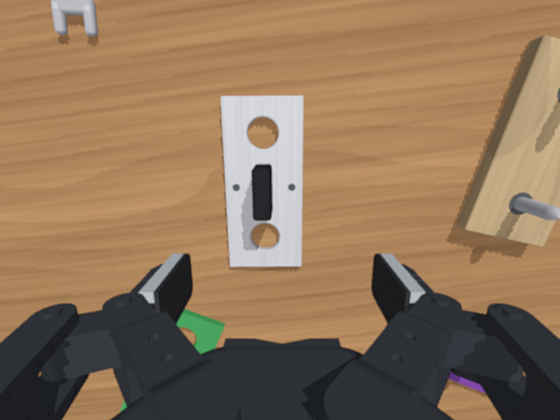

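The wrist view confirms the two-hole template, with its grip at (262,192) and measured centre (0.5395, -0.025). I'll shift sideways, descend, and close.

>>> step_arm(steps="1 0.25 -0.73 0 0 0 0;1 0 0 0.5 0 0 0;1 0 0 0.8 0 0 0;1 0 0 0.8 0 0 0;1 0 0 0.8 0 0 0;1 0 0 0.8 0 0 0;1 0 0 0.6 0 0 0;1 0 0 0.4 0 0 0;1 0 0 0.25 0 0 0;1 0 0 0 0 0 0;1 0 0 0 0 0 0;1 0 0 0 0 0 0", grip_force=60)

```text
t: 3.9
ee_pos: [0.5412, -0.0231, 0.031]
ee_rot: [3.136, -0.193, 0.003]
ft_force: [0.1, 0.1, 0.2]
width: 0.0856
grip_force: 0.0
```

```bash
python3 - <<'E'
from h import *
from bench import arm
go(arm.read_state(),[.5395,-.025,.03],-6.9)
E
```

```text
t 3.9 pos [ 0.5412 -0.0231  0.031 ] hd -7.03 zaxis [ 0.002 -0.    -1.   ] w 0.0856 F [0.1 0.1 0.2] g 0.0
shift now [-0.06  0.08  0.04] after turn [-0.06  0.08  0.04] turn [ 0.   -0.01 -0.02]
```

>>> step_arm(steps="1 -0.06 0.07 0 0 0 0;0.6 0 0 0 0 0 0;0.4 0 0 0 0 0 0;0 0 0 0 0 0 0;0 0 0 0 0 0 0;0 0 0 0 0 0 0;0 0 0 0 0 0 0;0 0 0 0 0 0 0;0 0 0 0 0 0 0;0 0 0 0 0 0 0;0 0 0 0 0 0 0;0 0 0 0 0 0 0", grip_force=60)

```text
t: 4.9
ee_pos: [0.5388, -0.0243, 0.03]
ee_rot: [3.136, -0.192, -0.0]
ft_force: [-0.2, -0.1, -0.0]
width: -0.0001
grip_force: 0.0
```

The gripper shut on nothing, so I'll look before doing anything else.

```bash
python3 - <<'E'
from h import *
from bench import arm
import pickle
go(arm.read_state(),[.5395,-.025,.03],-6.9)
w=arm.capture('wrist');s=arm.capture('scene');pickle.dump((w,s),open('c1.pkl','wb'))
a=w['frame'][:,:];b=cv2.resize(s['frame'][170:330,190:350],(420,420))
cv2.imwrite('pics/w2.png',cv2.cvtColor(cv2.resize(np.hstack([a,b]),(800,343)),cv2.COLOR_RGB2BGR))
E
```

```text
t 4.9 pos [ 0.5388 -0.0243  0.03  ] hd -7.0 zaxis [-0. -0. -1.] w -0.0001 F [-0.2 -0.1 -0. ] g 0.0
shift now [0.03 0.02 0.  ] after turn [0.03 0.02 0.  ] turn [ 0.    0.   -0.01]
```

View pics/w2.png

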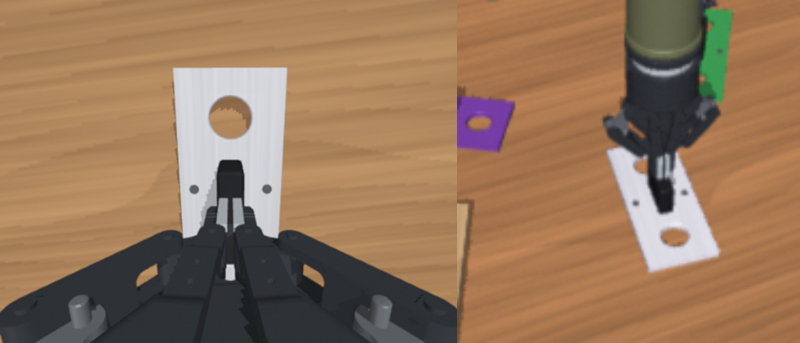

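The fingers closed on the robot side of the grip. In the left image the grip is at (230,180), with the pads behind it at (230,215). I'll measure the real offset in depth.

```bash
python3 - <<'E'
from h import *
import pickle
w,s=pickle.load(open('c1.pkl','rb'))
t=pickle.load(open('c0.pkl','rb'))['top']
for n,c,cols,rows in(('wrist',w,(270,282,292),range(190,345,10)),('scene',s,(283,286,290),range(205,285,6))):
    P=cloud(c)
    print(n,c['xyz'].round(4) if hasattr(c['xyz'],'round') else c['xyz'])
    for v in rows: print(v,[tuple((P[v,u]*1000).round(0)) for u in cols])
P=cloud(s).reshape(-1,3)
k=(P[:,2]>.005)&(P[:,2]<.012)&(np.hypot(P[:,0]-.54,P[:,1]+.025)<.12);print('plate scene',rect(P[k]))
P=cloud(w).reshape(-1,3)
k=(P[:,2]>.005)&(P[:,2]<.012)&(np.hypot(P[:,0]-.54,P[:,1]+.025)<.12);print('plate wrist',rect(P[k]))
P=cloud(t)[345:415,250:346].reshape(-1,3);k=(P[:,2]>.004)&(P[:,2]<.05);print('base top',rect(P[k]),np.nanmedian(P[k,2]))
E
```

```text
wrist [ 0.6026 -0.0323  0.1929]
190 [(np.float64(567.0), np.float64(-21.0), np.float64(8.0)), (np.float64(566.0), np.float64(-28.0), np.float64(8.0)), (np.float64(565.0), np.float64(-34.0), np.float64(9.0))]
200 [(np.float64(564.0), np.float64(-21.0), np.float64(24.0)), (np.float64(563.0), np.float64(-28.0), np.float64(26.0)), (np.float64(563.0), np.float64(-34.0), np.float64(26.0))]
210 [(np.float64(564.0), np.float64(-22.0), np.float64(46.0)), (np.float64(563.0), np.float64(-28.0), np.float64(47.0)), (np.float64(562.0), np.float64(-33.0), np.float64(47.0))]
220 [(np.float64(559.0), np.float64(-21.0), np.float64(49.0)), (np.float64(558.0), np.float64(-27.0), np.float64(48.0)), (np.float64(557.0), np.float64(-32.0), np.float64(47.0))]
230 [(np.float64(554.0), np.float64(-21.0), np.float64(49.0)), (np.float64(553.0), np.float64(-27.0), np.float64(49.0)), (np.float64(552.0), np.float64(-32.0), np.float64(48.0))]
240 [(np.float64(548.0), np.float64(-20.0), np.float64(48.0)), (np.float64(547.0), np.float64(-26.0), np.float64(48.0)), (np.float64(547.0), np.float64(-31.0), np.float64(48.0)
[... 3816 characters left out ...]

271 [(np.float64(565.0), np.float64(-39.0), np.float64(8.0)), (np.float64(568.0), np.float64(-32.0), np.float64(8.0)), (np.float64(572.0), np.float64(-23.0), np.float64(9.0))]
277 [(np.float64(582.0), np.float64(-46.0), np.float64(9.0)), (np.float64(579.0), np.float64(-37.0), np.float64(1.0)), (np.float64(582.0), np.float64(-28.0), np.float64(-0.0))]
283 [(np.float64(598.0), np.float64(-53.0), np.float64(8.0)), (np.float64(601.0), np.float64(-47.0), np.float64(9.0)), (np.float64(596.0), np.float64(-34.0), np.float64(-3.0))]
plate scene (array([549.1, -20.8]), 201, 95, -8.8)
plate wrist (array([541. , -24.9]), 175, 81, -6.9)
base top (array([45.8,  0. ]), 207, 144, 89.0) 0.012548548639983892
```

The xy is right, since the finger faces are at x≈549. The fingertips, though, are above the grip's top at z≥48 instead of about 19. I'll measure the tip height directly.

```bash
python3 - <<'E'
from h import *
import pickle
w,s=pickle.load(open('c1.pkl','rb'))
P=cloud(w)
for v in range(238,256): print(v,(P[v,276]*1000).round(1),(P[v,286]*1000).round(1),w['frame'][v,276])
P=cloud(s)
for v in range(244,262): print(v,(P[v,280]*1000).round(1),(P[v,284]*1000).round(1),(P[v,286]*1000).round(1))
E
```

```text
238 [549.5 -23.   49.4] [548.4 -28.   48.1] [39 40 44]
239 [548.5 -22.9  48.2] [547.5 -28.   47.2] [38 38 43]
240 [548.1 -22.8  48.4] [547.1 -27.9  47.5] [38 37 41]
241 [547.7 -22.8  48.9] [546.7 -27.8  48. ] [47 48 52]
242 [546.5 -22.6  47.3] [546.6 -27.8  49. ] [101 107 109]
243 [549.3 -23.1  55.8] [548.6 -28.   55.6] [151 157 161]
244 [549.1 -23.1  56.7] [548.7 -27.9  57.1] [161 167 171]
245 [549.1 -23.1  57.9] [548.8 -27.9  58.6] [158 164 168]
246 [549.  -23.1  59. ] [548.5 -27.9  59.2] [157 164 168]
247 [549.2 -23.2  60.7] [548.4 -27.9  60.1] [158 164 168]
248 [549.1 -23.2  61.7] [548.9 -27.9  62.5] [158 164 168]
249 [548.9 -23.2  62.5] [548.7 -27.8  63.3] [159 164 169]
250 [549.1 -23.2  64.2] [548.9 -27.8  64.9] [158 164 168]
251 [549.5 -23.3  66.2] [548.7 -27.8  65.7] [158 164 169]
252 [549.2 -23.3  66.8] [548.8 -27.8  67.1] [159 165 169]
253 [549.4 -23.3  68.2] [548.6 -27.8  67.7] [159 165 169]
254 [549.  -23.3  68.6] [549.  -27.8  69.6] [159 165 169]
255 [549.6 -23.4  71. ] [548.4 -27.7  69.6] [158 164 169]
244 [543.1 -37.7  81.3] [549.7 -30.5  84.8] [550.2 -25.6  83.3]
245 
[... 383 characters left out ...]
 [530.9 -32.3  42.2] [548.4 -29.6  59. ] [548.  -24.3  56.2]
252 [530.6 -32.2  38.2] [546.7 -28.8  53.3] [549.2 -24.8  54.1]
253 [527.9 -31.   31.3] [545.5 -28.2  48.2] [547.1 -23.8  48. ]
254 [531.2 -32.4  31.6] [548.2 -29.4  48. ] [550.7 -25.3  48.8]
255 [532.4 -32.9  29.5] [551.3 -30.8  48.3] [552.2 -26.   47.1]
256 [530.2 -31.9  23.1] [554.2 -32.   48.4] [556.2 -27.7  48.5]
257 [532.2 -32.8  21.9] [557.  -33.2  48.3] [557.5 -28.3  46.6]
258 [529.8 -31.7  15.1] [559.  -34.1  47.2] [562.4 -30.5  49.1]
259 [529.8 -31.7  11.5] [559.6 -34.3  44.4] [564.  -31.2  47.6]
260 [530.6 -32.    8.7] [561.9 -35.3  43.6] [563.  -30.6  42.7]
261 [532.3 -32.7   7.1] [563.3 -35.9  41.9] [564.1 -31.1  40.5]
```

Both cameras put the closed tips at z≈0.055 while the pose reads 0.030. So the true height is 36 mm above the reading, and I'll work with that offset. I'll open, descend 34 mm carefully, and check.

>>> step_arm(steps="0.6 0 0 0 0 0 0;0.6 0 0 0 0 0 0;0.6 0 0 0 0 0 0;0.6 0 0 0 0 0 0;0.6 0 0 0 0 0 0;0.6 0 0 0 0 0 0;0.6 0 0 0.35 0 0 0;0.6 0 0 0.35 0 0 0;0.6 0 0 0.35 0 0 0;0.6 0 0 0.3 0 0 0;0.6 0 0 0 0 0 0;0.6 0 0 0 0 0 0")

```text
t: 6.0
ee_pos: [0.5382, -0.0244, -0.0046]
ee_rot: [3.135, -0.192, -0.003]
ft_force: [-0.3, -0.1, 0.9]
width: 0.0512
grip_force: 0.0
```

```bash
python3 - <<'E'
from h import *
from bench import arm
go(arm.read_state(),[.5395,-.025,-.005],-6.9)
P=cloud(arm.capture('scene')).reshape(-1,3)
k=(np.abs(P[:,0]-.54)<.016)&(np.abs(P[:,1]+.025)>.014)&(np.abs(P[:,1]+.025)<.05)&(P[:,2]>.014)
for sg in(1,-1):
    q=P[k&(sg*(P[:,1]+.025)>0)];print(len(q),np.round(np.sort(q[:,2])[[0,5,15,30]]*1000) if len(q)>31 else '')
E
```

```text
t 6.0 pos [ 0.5382 -0.0244 -0.0046] hd -7.0 zaxis [-0.002 -0.    -1.   ] w 0.0512 F [-0.3 -0.1  0.9] g 0.0
shift now [0.06 0.02 0.02] after turn [0.06 0.02 0.02] turn [ 0.    0.01 -0.01]
893 [20. 25. 30. 39.]
2288 [21. 28. 32. 40.]
```

No contact, and the tips are at about 25 mm. Now I'll close.

>>> step_arm(steps="0.4 0.05 0 0 0 0 0;0.2 0 0 0 0 0 0;0 0 0 0 0 0 0;0 0 0 0 0 0 0;0 0 0 0 0 0 0;0 0 0 0 0 0 0;0 0 0 0 0 0 0;0 0 0 0 0 0 0;0 0 0 0 0 0 0", grip_force=60)

```text
t: 6.8
ee_pos: [0.5406, -0.0246, -0.0032]
ee_rot: [3.136, -0.192, 0.002]
ft_force: [0.9, -1.2, 5.7]
width: 0.0173
grip_force: 60.0
```

Gripped at 17 mm and 60 N. I'll lift 105 mm and check.

>>> step_arm(steps="0 0 0 -0.2 0 0 0;0 0 0 -0.4 0 0 0;0 0 0 -0.6 0 0 0;0 0 0 -0.6 0 0 0;0 0 0 -0.6 0 0 0;0 0 0 -0.6 0 0 0;0 0 0 -0.6 0 0 0;0 0 0 -0.4 0 0 0;0 0 0 -0.2 0 0 0;0 0 0 0 0 0 0;0 0 0 0 0 0 0", grip_force=80)

```text
t: 7.72
ee_pos: [0.5397, -0.0244, 0.1011]
ee_rot: [3.136, -0.192, -0.001]
ft_force: [-0.4, -0.5, -4.7]
width: 0.0168
grip_force: 78.3
```

```bash
cat >> h.py <<'E'
def plate(c,xy,zlo,zhi,rad=.12):
    P=cloud(c);h=cv2.cvtColor(c['frame'],cv2.COLOR_RGB2HSV)
    m=(h[...,1]<50)&(h[...,2]>120)&(np.hypot(P[...,0]-xy[0],P[...,1]-xy[1])<rad)&(P[...,2]>zlo)&(P[...,2]<zhi)
    q=P[m]
    A=np.c_[q[:,:2]-xy,np.ones(len(q))];x=np.linalg.lstsq(A,q[:,2],rcond=None)[0]
    r=np.abs(A@x-q[:,2])<.004;x=np.linalg.lstsq(A[r],q[r,2],rcond=None)[0]
    print('plate n',r.sum(),rect(q[r]),'slopes',x[:2].round(3),'top z at xy',x[2].round(4))
E
python3 - <<'E'
from h import *
from bench import arm
s=arm.read_state();go(s,[.5428,-.3029,.1],-20)
for n in('wrist','scene'):plate(arm.capture(n),s['ee_pos'][:2],.07,.15)
E
```

```text
t 7.72 pos [ 0.5397 -0.0244  0.1011] hd -7.0 zaxis [-0.001 -0.    -1.   ] w 0.0168 F [-0.4 -0.5 -4.7] g 78.27635765075684
shift now [ 1.48 11.04  0.04] after turn [ 3.93 10.42  0.04] turn [0.   0.   1.89]
plate n 24039 (array([556.6, -26.8]), 142, 81, -6.7) slopes [-0.002 -0.   ] top z at xy 0.1124
plate n 1211 (array([539.3, -24.1]), 184, 81, -6.8) slopes [-0.005  0.003] top z at xy 0.1117
```

The plate is level, with its underside at 0.104 (reading + 0.003) and its centre matching the TCP. I'll turn and move over the stand.

>>> step_arm(steps="0 0 0 0 0 0 0.63;0 0 0 0 0 0 0.63;0 0 0 0 0 0 0.63;0 0.2 0.52 0 0 0 0;0 0.3 0.8 0 0 0 0;0 0.3 0.8 0 0 0 0;0 0.35 0.9 0 0 0 0;0 0.35 0.9 0 0 0 0;0 0.35 0.9 0 0 0 0;0 0.35 0.9 0 0 0 0;0 0.35 0.9 0 0 0 0;0 0.35 0.9 0 0 0 0")

```text
t: 8.82
ee_pos: [0.543, -0.2269, 0.1002]
ee_rot: [-3.094, 0.545, 0.003]
ft_force: [0.3, 0.2, -4.8]
width: 0.0169
grip_force: 78.6
```

>>> step_arm(steps="0 0.35 0.9 0 0 0 0;0 0.35 0.9 0 0 0 0;0 0.23 0.7 0 0 0 0;0 0.1 0.3 0 0 0 0;0 0 0 0 0 0 0;0 0 0 0 0 0 0;0 0 0 0 0 0 0")

```text
t: 9.4
ee_pos: [0.5443, -0.2977, 0.1007]
ee_rot: [-3.092, 0.541, 0.002]
ft_force: [-0.8, 0.4, -3.1]
width: 0.0169
grip_force: 78.6
```

```bash
python3 - <<'E'
from h import *
from bench import arm
import pickle
d=pickle.load(open('c0.pkl','rb'))
P=cloud(d['scene']).reshape(-1,3);k=(P[:,2]>.013)&(P[:,2]<.023)&(np.hypot(P[:,0]-.543,P[:,1]+.303)<.115);print('foot scene',rect(P[k]))
# tip blobs in each view: post axis points by depth band
for n in d:
    P=cloud(d[n]).reshape(-1,3)
    for c in((.4916,-.2844),(.594,-.3214)):
        k=(np.hypot(P[:,0]-c[0],P[:,1]-c[1])<.02)&(P[:,2]>.03)&(P[:,2]<.07);print(n,'post',k.sum(),P[k].mean(0).round(4))
s=arm.read_state();go(s,[.5428,-.3029,.1],-20)
w=arm.capture('wrist');t=arm.capture('top');pickle.dump((w,t),open('c2.pkl','wb'))
for c in(w,t):plate(c,s['ee_pos'][:2],.09,.13)
im=np.hstack([cv2.resize(w['frame'],(480,360)),cv2.resize(t['frame'][80:240,350:490],(315,360))])
cv2.imwrite('pics/w3.png',cv2.cvtColor(im,cv2.COLOR_RGB2BGR))
E
```

```text
foot scene (array([ 544.5, -303.6]), 193, 91, -20.0)
scene post 67 [ 0.4964 -0.2846  0.0483]
scene post 79 [ 0.5992 -0.3222  0.0488]
top post 52 [ 0.4909 -0.2838  0.0528]
top post 54 [ 0.5938 -0.3209  0.0516]
t 9.4 pos [ 0.5443 -0.2977  0.1007] hd -19.85 zaxis [-0.001  0.003 -1.   ] w 0.0169 F [-0.8  0.4 -3.1] g 78.6269474029541
shift now [0.01 0.22 0.03] after turn [0.01 0.22 0.03] turn [-0.02  0.01  0.02]
plate n 24036 (array([ 559. , -303.3]), 145, 81, -19.8) slopes [-0.002  0.003] top z at xy 0.112
plate n 1010 (array([ 547.7, -288.4]), 182, 61, -19.8) slopes [-0.001  0.002] top z at xy 0.1126
```

View pics/w3.png

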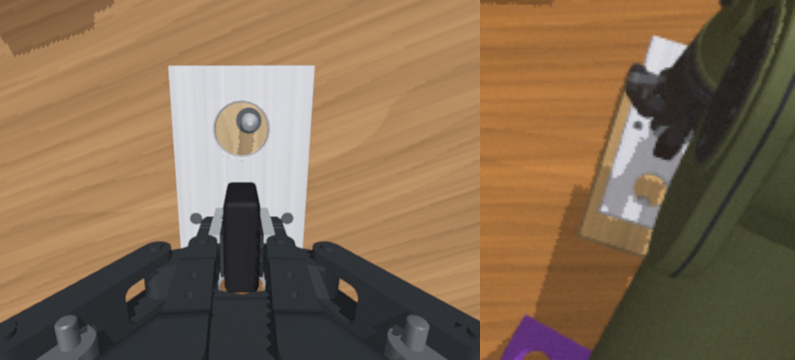

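Through the front hole (241,128) the wrist view shows the post tip at (249,120), so the post is visible inside the hole. The foot and post estimates give a stand centre of about (0.5445, -0.3035). I'll measure tip against hole in this same view.

```bash
python3 - <<'E'
from h import *
import pickle
w,t=pickle.load(open('c2.pkl','rb'))
f=w['frame'];hsv=cv2.cvtColor(f,cv2.COLOR_RGB2HSV);P=cloud(w)
# hole: rim of plate top around (281,149)
m=((P[...,2]>.1)&(P[...,2]<.12)).astype(np.uint8)
cs,h=cv2.findContours(m,cv2.RETR_CCOMP,cv2.CHAIN_APPROX_NONE)
for c,k in zip(cs,h[0]):
    if k[3]>=0 and cv2.contourArea(c)>800:
        H=ray(w,c[:,0],.112);print('hole',cv2.minEnclosingCircle(np.float32(H[:,:2]*1000)),(H.mean(0)*1000).round(1))
sub=(slice(110,190),slice(240,325))
z=P[sub].reshape(-1,3);k=(z[:,2]>.045)&(z[:,2]<.075);q=z[k];print('post',k.sum(),(q.mean(0)*1000).round(1),(q[q[:,2]>np.percentile(q[:,2],75)].mean(0)*1000).round(1),q[:,2].max())
print(rect(q))
E
```

```text
hole ((594.716064453125, -316.2395935058594), 15.656030654907227) [ 595.  -316.2  112. ]
post 331 [ 594.5 -322.7   59.5] [ 594.2 -322.6   62.8] 0.06445593942574573
(array([ 594.2, -322.9]), 13, 13, 25.5)
```

>>> step_arm(steps="0 0.08 0.24 0 0 0 0.02;0 0 0 0.3 0 0 0;0 0 0 0.5 0 0 0;0 0 0 0.3 0 0 0;0 0 0 0.1 0 0 0;0 0 0 0 0 0 0;0 0 0 0 0 0 0;0 0 0 0 0 0 0")

```text
t: 10.17
ee_pos: [0.5443, -0.3069, 0.0715]
ee_rot: [3.093, -0.549, 0.001]
ft_force: [-0.2, 0.4, -3.6]
width: 0.0171
grip_force: 78.8
```

```bash
cat > chk.py <<'E'
from h import *
from bench import arm
s=arm.read_state();go(s,[.5441,-.3039,.015],-20)
w=arm.capture('wrist');zt=s['ee_pos'][2]+.011;P=cloud(w)
plate(w,s['ee_pos'][:2],zt-.02,zt+.02)
m=(P[...,2]>zt-.006).astype(np.uint8)
tip=(np.hypot(P[...,0]-.5945,P[...,1]+.3225)<.012)&(P[...,2]>.035)&(P[...,2]<.07)
m[tip]=0
cs,h=cv2.findContours(m,cv2.RETR_CCOMP,cv2.CHAIN_APPROX_NONE)
for c,k in zip(cs,h[0]):
    if k[3]>=0 and cv2.contourArea(c)>800:
        H=ray(w,c[:,0],zt);print('hole',np.round(cv2.minEnclosingCircle(np.float32(H[:,:2]*1000))[0],1))
q=P[tip];print('post',len(q),(q.mean(0)*1000).round(1))
E
python3 chk.py
```

```text
t 10.17 pos [ 0.5443 -0.3069  0.0715] hd -20.13 zaxis [ 0.001 -0.    -1.   ] w 0.0171 F [-0.2  0.4 -3.6] g 78.76209139823914
shift now [-0.05 -0.11  2.26] after turn [-0.05 -0.11  2.26] turn [ 0.   -0.01 -0.02]
plate n 24021 (array([ 559.6, -312.9]), 143, 81, -20.0) slopes [-0. -0.] top z at xy 0.0828
hole [ 594.4 -325.6]
post 443 [ 594.5 -323.1   59.3]
```

The hole is 2.5 mm past the post in y. I'll correct that and descend, slowing toward the end.

>>> step_arm(steps="0 -0.04 -0.1 0 0 0 0;0 0 0 0.2 0 0 0;0 0 0 0.3 0 0 0;0 0 0 0.3 0 0 0;0 0 0 0.3 0 0 0;0 0 0 0.3 0 0 0;0 0 0 0.3 0 0 0;0 0 0 0.2 0 0 0;0 0 0 0.1 0 0 0;0 0 0 0 0 0 0;0 0 0 0 0 0 0")

```text
t: 11.13
ee_pos: [0.544, -0.3042, 0.0213]
ee_rot: [3.093, -0.549, 0.0]
ft_force: [-0.3, -0.8, -3.6]
width: 0.0169
grip_force: 78.8
```

```bash
python3 chk.py
```

```text
t 11.13 pos [ 0.544  -0.3042  0.0213] hd -20.14 zaxis [ 0. -0. -1.] w 0.0169 F [-0.3 -0.8 -3.6] g 78.76205921173096
shift now [ 0.   -0.01  0.25] after turn [ 0.   -0.01  0.25] turn [ 0.   -0.   -0.02]
plate n 24036 (array([ 558.4, -309.9]), 145, 81, -20.1) slopes [-0.001  0.   ] top z at xy 0.0326
hole [ 594.1 -322.9]
post 835 [ 594.7 -323.    59.2]
```

It's on the posts with 6.6 mm left to go. I'll lower until contact.

>>> step_arm(steps="0 0 0 0.1 0 0 0;0 0 0 0.08 0 0 0;0 0 0 0.05 0 0 0;0 0 0 0 0 0 0;0 0 0 0.02 0 0 0;0 0 0 0 0 0 0;0 0 0 0 0 0 0")

```text
t: 11.77
ee_pos: [0.544, -0.3042, 0.0151]
ee_rot: [3.093, -0.549, 0.0]
ft_force: [-0.6, -0.4, -3.2]
width: 0.0171
grip_force: 78.8
```

```bash
python3 chk.py
```

```text
t 11.77 pos [ 0.544  -0.3042  0.0151] hd -20.13 zaxis [ 0. -0. -1.] w 0.0171 F [-0.6 -0.4 -3.2] g 78.76166224479675
shift now [ 0.   -0.01  0.  ] after turn [ 0.   -0.01  0.  ] turn [ 0.   -0.   -0.02]
plate n 24042 (array([ 558.5, -309.9]), 145, 81, -20.0) slopes [-0.001 -0.   ] top z at xy 0.0264
hole [ 594.  -322.8]
post 913 [ 594.7 -323.    59.4]
```

Still no contact force, so I'll lower in sub-millimetre rows.

>>> step_arm(steps="0 0 0 0.02 0 0 0;0 0 0 0.01 0 0 0;0 0 0 0 0 0 0;0 0 0 0 0 0 0")

```text
t: 12.15
ee_pos: [0.544, -0.3042, 0.0149]
ee_rot: [3.093, -0.549, 0.001]
ft_force: [-2.0, 0.5, 5.3]
width: 0.017
grip_force: 79.9
```

>>> step_arm(steps="0 0 0 0.02 0 0 0;0 0 0 0 0 0 0;0 0 0 0 0 0 0;0 0 0 0 0 0 0")

```text
t: 12.48
ee_pos: [0.544, -0.3042, 0.0149]
ee_rot: [3.093, -0.549, 0.001]
ft_force: [-2.8, 2.7, 9.1]
width: 0.017
grip_force: 80.8
```

Seated: z has stopped and the contact is 9 N upward. Now I'll release and then raise.

>>> step_arm(steps="0.3 0 0 0 0 0 0;0.4 0 0 0 0 0 0;0.6 0 0 0 0 0 0;0.6 0 0 0 0 0 0;0.6 0 0 0 0 0 0;0.6 0 0 0 0 0 0;0.6 0 0 0 0 0 0")

```text
t: 13.07
ee_pos: [0.5439, -0.3042, 0.0137]
ee_rot: [3.093, -0.549, 0.0]
ft_force: [0.7, 0.0, -0.9]
width: 0.051
grip_force: 0.0
```

>>> step_arm(steps="0.6 0 0 -0.3 0 0 0;0.6 0 0 -0.6 0 0 0;0.6 0 0 -0.8 0 0 0;0.6 0 0 -0.8 0 0 0;0.6 0 0 -0.8 0 0 0;0.6 0 0 -0.8 0 0 0;0.6 0 0 -0.8 0 0 0;0.6 0 0 -0.6 0 0 0;0.6 0 0 -0.3 0 0 0;0.6 0 0 0 0 0 0;0.6 0 0 0 0 0 0")

```text
t: 13.98
ee_pos: [0.5438, -0.304, 0.1588]
ee_rot: [3.093, -0.549, 0.0]
ft_force: [0.0, -0.2, -0.1]
width: 0.0513
grip_force: 0.0
```

```bash
python3 - <<'E'
from h import *
from bench import arm
s=arm.read_state();go(s,[.5441,-.3039,.015],-20)
w=arm.capture('wrist');c=arm.capture('scene')
for d in(w,c):plate(d,[.544,-.304],.015,.04)
im=np.hstack([cv2.resize(w['frame'],(480,360)),cv2.resize(c['frame'][240:360,120:226],(318,360))])
cv2.imwrite('pics/w4.png',cv2.cvtColor(im,cv2.COLOR_RGB2BGR))
E
```

```text
t 13.98 pos [ 0.5438 -0.304   0.1588] hd -20.13 zaxis [ 0. -0. -1.] w 0.0513 F [ 0.  -0.2 -0.1] g 0.0
shift now [ 0.01 -0.01  5.75] after turn [ 0.01 -0.01  5.75] turn [ 0.   -0.   -0.02]
plate n 11144 (array([ 542.4, -304. ]), 180, 80, -20.0) slopes [ 0.    -0.001] top z at xy 0.0262
plate n 1842 (array([ 543.8, -303.5]), 183, 81, -19.9) slopes [-0.002 -0.   ] top z at xy 0.0257
```

View pics/w4.png

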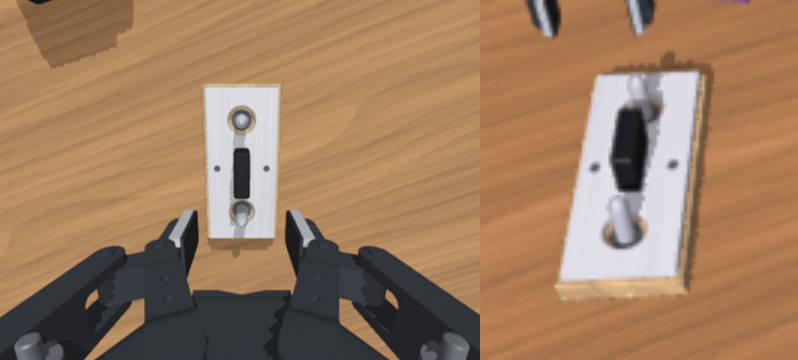

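The template lies flat on the foot (top at 26 mm) with a post through each hole, at (242,120) and (242,212). The gripper is clear of it.

```bash
python3 -c "
from bench import arm
print(arm.hand_in())"
```

```text
the job is handed in; nothing more can be done
None
```

The two-hole template hangs on the stand, flat on the wooden foot with a post through each hole. I let go only after it seated, did not touch the single-hole template, and handed the job in at about 14 s.

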